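Lift the sherd tray off its askew pins onto the drying rack

ROBOT

A 6-joint arm with a two-finger parallel gripper is mounted at the origin on the work surface; the furniture and walls round the work are solid. World frame = base frame: x ahead of the robot, y to its left, z up, the work surface at z = 0. Lengths are in m, angles in rad, forces in N, time in s.
With the tool pointing down it reaches from about 0.375 to 0.9 m from the base axis. Payload 3.1 kg.
Tool frame: the origin (TCP) lies at the very end of the fingers, on their centre line; the grasp point (between the pads) lies 19 mm behind it (manip.grasp_offset is the distance from the TCP to the grasp point, in m); y points along the fingers, z is the direction in which the jaws open and shut, and the axes are right-handed (so a half turn about y gives the same grasp; the last joint's range is limited). The gripper opens to 85 mm and grips with 20 to 120 N. Pads are 22 mm wide; open, the fingers measure 114 mm over their backs; the gripper's body (76 mm by 85 mm) begins 54 mm behind the grasp point. The pads swing forward as they close: fully open they stand 13 mm farther back than shut.
Start: joints at [1.117, 0.527, 1.433, -0, 1.181, -0.178], TCP at [0.17, 0.601, 0.231] pointing down, gripper open.
Joint ranges: [-3.08, 3.08], [-0.75, 2.2], [0.22, 2.44], [-1.43, 4.57], [0, 2.65], [-2.85, 2.85]. Speed limits (rad/s): [2.79, 2.79, 3.14, 3.14, 3.14, 3.14].

INTERFACE

Orientations are given as a unit quaternion [x, y, z, w].
In Python, from station import manip gives the robot as it stands.
- The arm moves only by the tool apply_moves, never from a script. Its argument "motion" is a list of rows, each a list of 5 numbers: the finger opening in mm, from 0 to 85.4, then the shift along the tool's x, y, z in units of 30 mm (1.0 is 30 mm), then the turn about the tool's y in units of 10 degrees (1.0 is 10 degrees). In form: [[fingers, x, y, z, twist], ...]. A call has 1 to 12 rows; each row is the pose to reach, as a shift and turn from the pose commanded when the call began, along the tool's axes at that moment; what a row does not reach only later rows make up. A row lasts 1/8 s, in which the tool goes at most 62.5 mm and 10.7 degrees, less where a joint would pass 70% of its speed; a pose out of reach is approached as far as the arm can. A call with a gripper value outside its range is refused whole. The fingers move at their own pace and stop on an object; "squeeze" is the grip in N (left out, the last holds). Time passes only in rows, so rows that repeat a pose let the fingers close. It gives the time, the measured TCP pose, the force and the opening at its end, in the units of the state.
- manip.sense(): the state, without advancing time (a new reading comes with each control period).
- manip.snapshot(name): name is "side" or "top" or "wrist"; returns the picture (480x640x3 uint8, red, green, blue); there is no depth.
- manip.get_calibration(name): a dict with "intrinsics" (3x3 intrinsics, pixels), "dist_coeffs" ([k1, k2, p1, p2, k3] as OpenCV has them; the pictures are not rectified), "extrinsics" (4x4, takes a point from camera to world coordinates). Camera axes: x right, y up, looking along -z (the intrinsics and any distortion apply to the point x, -y, -z); pixel columns grow to the right and rows downward; lengths in m; the calibration is good to about 2 mm. A picture is of the moment at which its call begins: read the wrist's pose just before it. get_calibration takes no time and is no camera call; for the wrist camera it gives the pose at the moment of the call.
- manip.sign_off(): hands the job in, once; it reports no verdict.
The state is a dict: "t": time; "q": joint angles; "qd": joint speeds; "tau": joint torques, N m; "tcp_pos": TCP position; "tool_rot": TCP orientation; "force": force on the tool from outside, world axes, zero at the start; "ft_torque": the same for the moment, N m; "finger_gap": opening from 0.0 (shut) to 1.0 (fully open).
Only numpy, scipy, OpenCV 4.12 (cv2) and the standard library are available. Lean on these libraries where they do the work, as an engineer would, in place of code of your own. Each camera call takes 0.05 s, during which the arm holds its last target.

TASK

The wooden sherd tray sits on a jig whose two locating pins have been knocked askew and no longer stand plumb. Holding it level by its handle, lift the tray off along its pins without cocking it or forcing it when it binds, keep both sherds on it, and set it down (do not drop it) centred and square across the two rails of the drying rack. Leave everything else where it lies.

Things in the scene. Friction and masses are not known exactly. Their poses are not given: they have to be found in the camera images.
- tray: Plywood tray, 100 (its x) x 240 (its y) x 5 mm plate, about 0.5 kg, with a low rim (top 16 mm above the underside, 100 x 170 mm outside) and a bridge handle in the middle. Origin: centre of the underside; z up. Through holes of 13 mm diameter at y = +100 and y = -100 mm, outside the rim, stand loosely on the jig's pins. The tray starts level, flat on the jig.
- tray_handle (a point): Centre of the handle's grip bar, 47 mm above the tray's underside. The bar is 18 mm wide (tray x), 50 mm long (tray y), 18 mm high, on two posts 38 mm apart; pinch it across its 18 mm width. Axes as the tray's.
- jig: Fixed wooden board 130 (x) x 270 (y) x 14 mm; origin at the centre of its underside. The tray lies flat on its top, z = 14 mm, their axes parallel.
- pin_line (a point): Point on the jig midway between the feet of its two steel pins (10 mm diameter, 200 mm apart along y, 79 mm long from here; a tray lifted 80 mm is clear). They stay parallel and lean together to +x or -x of the jig by an unknown 0 to 0.3 rad, not reported; seen, or felt as side force along x. Play 0.4 to 1.5 mm. Pins stand firm: tray pressed on them over 15 N is forced. Axes as the jig's.
- rack: Fixed drying rack; origin at the centre of its underside. Two wooden rails, each 150 mm long (rack x) and 14 mm wide, at y = +60 and y = -60 mm, tops at z = 35 mm. The tray shall lie on both rails, its long axis (y) along the rack's y, either way round, its centre over the rack's origin.
- sherd_a: Loose brown pot sherd, about 46 x 29 x 13 mm, lying in the tray at its -y side of the handle; origin at the centre of its underside.
- sherd_b: Loose brown pot sherd, about 27 x 37 x 11 mm, lying in the tray at its +y side of the handle; origin at the centre of its underside.
- scale: Black and white scale bar, 20 x 105 x 9 mm, lying beside the jig on its -x side: leave alone.
- pebble: Ochre pebble, 27 x 26 x 14 mm, beside the rack: leave alone.
- stone: Dark stone, 66 x 90 x 36 mm: leave alone.
- can: White film can with grey lid, 34 mm in diameter, 51 mm tall: leave alone.
- jar: Clear jar with red lid, 65 mm in diameter, 99 mm tall: leave alone.

How it is judged:
On the way:
1. the tray is lifted off its pins, level, held by the fingers (z of tray in the frame of jig above 0.092 m and angle between tray's own z axis and vertical below 0.15 rad and contact force between the fingers and tray above 1 N), for 0.2 s.
At the end, for the whole second after the job is handed in: The tray lies level (within 0.06 rad) on both rails of the rack, its centre within 20 mm of the rack's centre and its long axis within 0.15 rad of square across the rails; both sherds lie inside its rim; tray and sherds are at rest (horizontal distance between tray and rack below 0.02 m and z of tray in the frame of rack between 0.032 and 0.039 m and angle between tray's own z axis and vertical below 0.06 rad and angle between the y axis of tray and the y axis of rack, either way round below 0.15 rad and x of sherd_a in the frame of tray between -0.05 and 0.05 m and y of sherd_a in the frame of tray between -0.085 and 0.085 m and z of sherd_a in the frame of tray between 0 and 0.016 m and x of sherd_b in the frame of tray between -0.05 and 0.05 m and y of sherd_b in the frame of tray between -0.085 and 0.085 m and z of sherd_b in the frame of tray between 0 and 0.016 m and linear speed of each of tray, sherd_a, sherd_b below 0.02 m/s); the robot touches nothing.
It fails at once if the tray is forced against the pins with more than 15 N (contact force between tray and pins above 15 N).
It fails at once if the tray is cocked or tipped more than 0.2 rad (angle between tray's own z axis and vertical above 0.2 rad).
It fails at once if the tray is dropped (falls free faster than 0.4 m/s, some 8 mm) (linear speed of tray above 0.4 m/s and contact force between the fingers and tray below 0.1 N).
It fails at once if a bystander is moved more than 20 mm (distance of any of scale, pebble, stone, can, jar from where it was at the start of the episode above 0.02 m).
It also fails if it takes over 67 s, if anything falls off the work surface, if the arm or the gripper's body presses on something with over 40 N, if the wrist force passes 120 N, or if a joint passes its speed limit or range.

## Working session

There is one attempt and no reset: what is moved stays moved. The work goes in short steps, Python scripts to look and compute and a tool call to move; the robot and the scene stay as the last step left them, time stands still between calls to the robot, and variables do not carry over. Pictures are saved under pics/ and viewed, and the job is handed in when it is done.

Besides the shell and the picture viewer there is one more tool, called after "Emit:" as a command line: name --pt "numbers of a row" for each row, then --argument value for the rest. apply_moves: Moves the arm, as the interface text tells. Its arguments: {"type":"object","properties":{"motion":{"type":"array"},"squeeze":{"type":"number"}},"required":["motion"]}

```bash
mkdir -p pics; ls; cat > h.py <<'E'
import numpy as np,cv2
from station import manip
def snap(n,f):
    im=manip.snapshot(n); cv2.imwrite('pics/'+f,cv2.cvtColor(im,cv2.COLOR_RGB2BGR)); return im
def ray(c,uv):
    K=np.array(c['intrinsics'],float);d=np.array(c['dist_coeffs'],float);E=np.array(c['extrinsics'],float)
    p=cv2.undistortPoints(np.array(uv,float).reshape(-1,1,2),K,d).reshape(-1,2)
    v=np.c_[p[:,0],-p[:,1],-np.ones(len(p))]@E[:3,:3].T
    return E[:3,3],v
def plane(c,uv,z):
    o,v=ray(c,uv); return o+v*((z-o[2])/v[:,2])[:,None]
def proj(c,P):
    K=np.array(c['intrinsics'],float);d=np.array(c['dist_coeffs'],float);E=np.array(c['extrinsics'],float)
    q=(np.atleast_2d(P)-E[:3,3])@E[:3,:3]; q=q*[1,-1,-1]
    return cv2.projectPoints(q,np.zeros(3),np.zeros(3),K,d)[0].reshape(-1,2)
E
python3 - <<'E'
from h import *
for n in ['side','top','wrist']:
    snap(n,n+'0.png'); c=manip.get_calibration(n); print(n,np.round(c['extrinsics'],3).tolist())
print(manip.sense())
E
```

```text
pics
side [[0.931, 0.194, -0.308, 0.091], [-0.364, 0.546, -0.755, -1.061], [0.022, 0.815, 0.579, 0.881], [0.0, 0.0, 0.0, 1.0]]
top [[0.023, 0.99, -0.139, 0.333], [-1.0, 0.021, -0.013, 0.021], [-0.009, 0.139, 0.99, 1.563], [0.0, 0.0, 0.0, 1.0]]
wrist [[0.273, -0.926, -0.26, 0.105], [0.962, 0.262, 0.076, 0.62], [-0.002, -0.27, 0.963, 0.373], [0.0, 0.0, 0.0, 1.0]]
{'t': 0.15, 'q': array([ 1.11651521e+00,  5.28295523e-01,  1.43361345e+00,  1.42437303e-05,
        1.18144459e+00, -1.78507266e-01]), 'qd': array([-0.00166873, -0.0011904 , -0.0044046 ,  0.00060589,  0.00261217,
       -0.00147703]), 'tau': array([ 7.73693373e-04, -4.42740512e+01, -1.78277206e+01, -2.63648044e-04,
        5.62102476e-03,  2.50848473e-05]), 'tcp_pos': array([0.16990282, 0.60087679, 0.23053034]), 'tool_rot': array([ 0.70098507, -0.09739211,  0.09699584, -0.69980463]), 'force': array([ 0.11697125, -0.03350659,  0.1750702 ]), 'ft_torque': array([-0.01222328,  0.03405735,  0.02722551]), 'finger_gap': 1.0036356839529905}
```

View pics/side0.png

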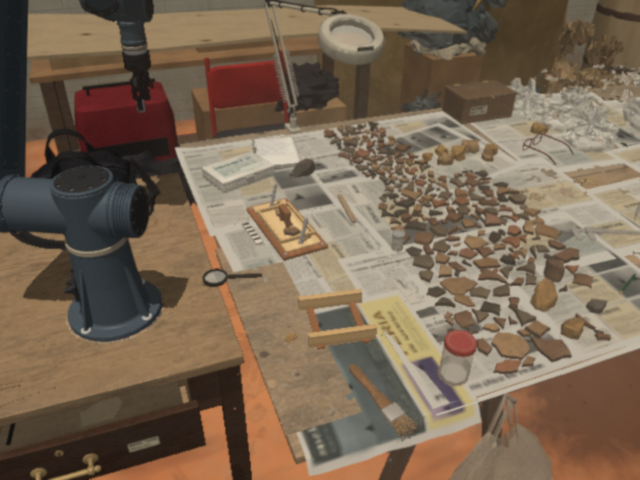

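View pics/top0.png

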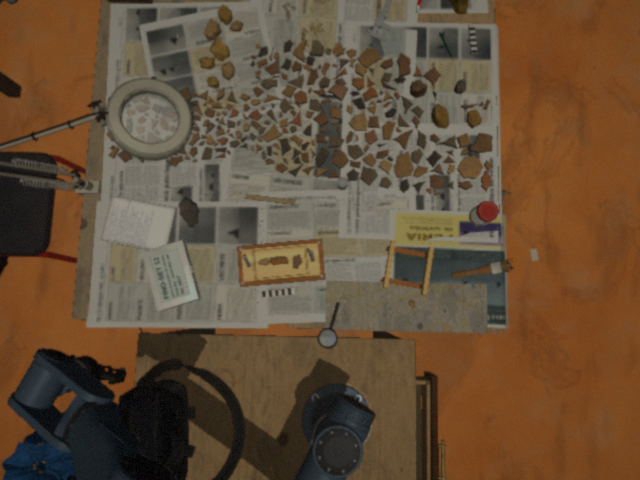

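View pics/wrist0.png

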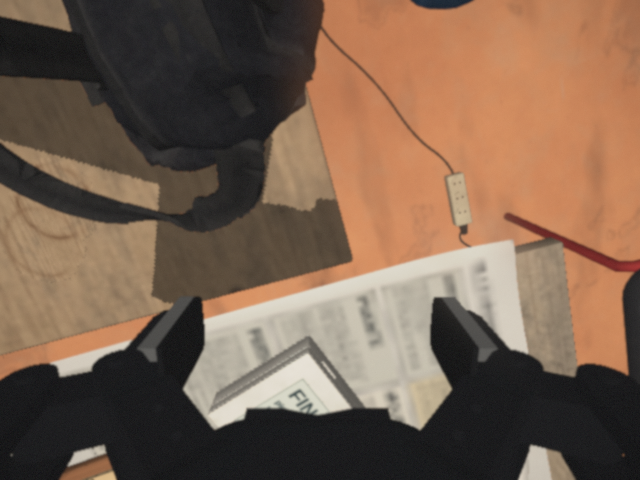

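```bash
python3 - <<'E'
from h import *
t=cv2.imread('pics/top0.png');s=cv2.imread('pics/side0.png')
a=t[225:305,225:345];b=t[225:305,370:450];cv2.imwrite('pics/tc.png',cv2.resize(np.hstack([a,b]),None,fx=4,fy=4,interpolation=cv2.INTER_CUBIC))
cv2.imwrite('pics/sc.png',cv2.resize(s[175:355,225:385],None,fx=3.3,fy=3.3,interpolation=cv2.INTER_CUBIC))
c=manip.get_calibration('top')
print(plane(c,[[281,263],[239,265],[324,261],[408,268]],0.02).round(3))
E
```

```text
[[ 0.466  0.18   0.02 ]
 [ 0.457  0.311  0.02 ]
 [ 0.475  0.046  0.02 ]
 [ 0.459 -0.215  0.02 ]]
```

View pics/tc.png

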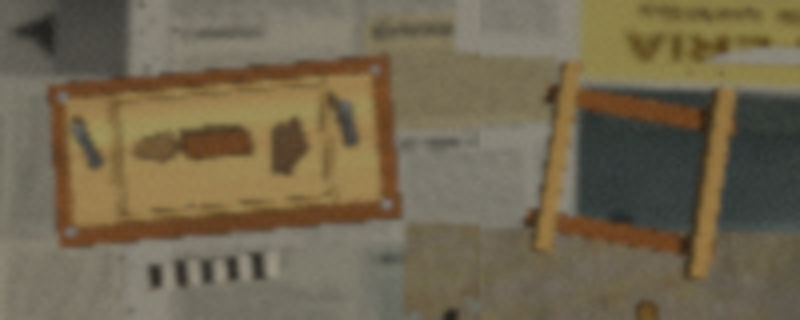

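View pics/sc.png

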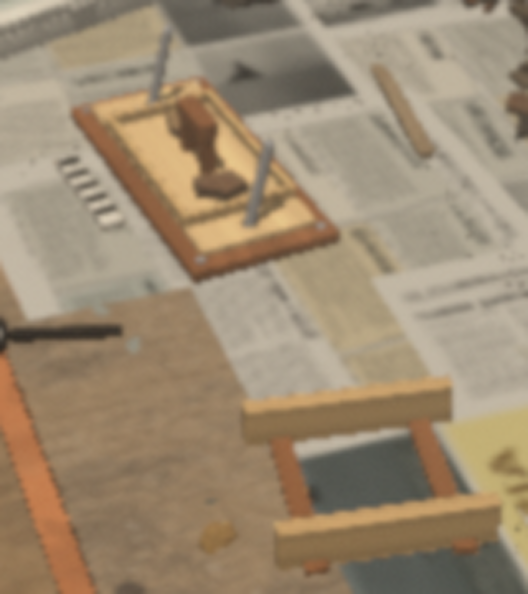

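```bash
cat >> h.py <<'E'
from scipy.spatial.transform import Rotation as R
def state():
    s=manip.sense(); M=R.from_quat(s['tool_rot']).as_matrix(); return s,M
def plan(target,jawdir):
    """target tcp, jawdir world xy vec; print shift units (30mm) & twist units"""
    s,M=state(); d=M.T@(np.array(target)-s['tcp_pos'])/0.03
    j=M.T@np.array([jawdir[0],jawdir[1],0.]); a=np.degrees(np.arctan2(j[0],j[2]))
    a=(a+90)%180-90
    print('tcp',s['tcp_pos'].round(4),'shift',d.round(3),'twist',round(a/10,3),'force',s['force'].round(2),'q6',s['q'][5].round(2),'t',s['t'])
E
python3 - <<'E'
from h import *
s,M=state();print(M.round(3))
plan([.466-.03,.18,.26],[np.cos(.068),np.sin(.068)])
E
```

```text
[[ 0.962 -0.001  0.272]
 [-0.272 -0.002  0.962]
 [-0.    -1.    -0.002]]
tcp [0.1699 0.6009 0.2305] shift [ 12.355  -0.967 -11.086] twist 7.03 force [ 0.12 -0.03  0.18] q6 -0.18 t 0.15
```

```bash
python3 - <<'E'
from h import *
plan([.466,.30,.30],[np.cos(.068),np.sin(.068)])
E
```

```text
tcp [0.1699 0.6009 0.2305] shift [12.227 -2.308 -6.967] twist 7.03 force [ 0.12 -0.03  0.18] q6 -0.18 t 0.15
```

Emit:
apply_moves --pt "85 2 -1 -1 1" --pt "85 4 -2 -2 2" --pt "85 6 -2.3 -3 3" --pt "85 8 -2.3 -4 4" --pt "85 10 -2.3 -5.5 5" --pt "85 12.2 -2.3 -7 6" --pt "85 12.2 -2.3 -7 7" --pt "85 12.2 -2.3 -7 7" --pt "85 12.2 -2.3 -7 7" --pt "85 12.2 -2.3 -7 7"

```text
t: 1.4
tcp_pos: [0.4639, 0.3007, 0.3002]
tool_rot: [0.519, -0.481, 0.48, -0.518]
force: [1.4, 0.7, 0.5]
finger_gap: 0.994
```

```bash
python3 - <<'E'
from h import *
plan([.466,.30,.30],[np.cos(.068),np.sin(.068)])
c=manip.get_calibration('wrist');np.save('c1.npy',c,allow_pickle=True);snap('wrist','w1.png');print(manip.sense()['qd'].round(3))
E
```

```text
tcp [0.4639 0.3007 0.3002] shift [0.029 0.005 0.066] twist 0.044 force [1.38 0.66 0.53] q6 0.3 t 1.4
[ 0.003 -0.    -0.003 -0.003 -0.002  0.001]
```

View pics/w1.png

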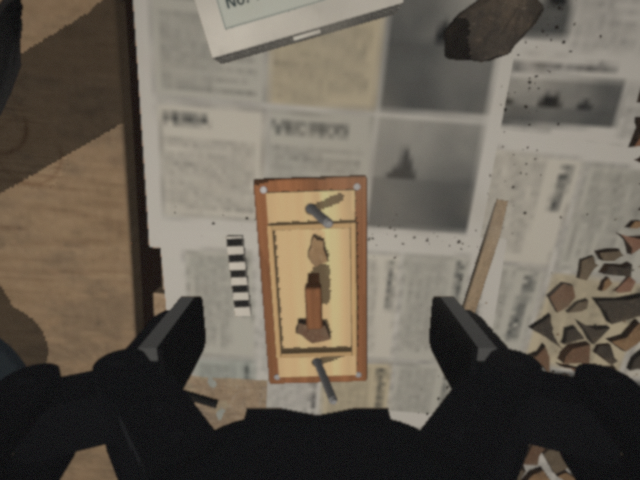

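```bash
python3 - <<'E'
from h import *
t=cv2.imread('pics/w1.png')
cv2.imwrite('pics/w1c.png',np.hstack([cv2.resize(t[170:250,250:375],(400*125//133,240*1)) if 0 else cv2.resize(t[170:270,250:375],None,fx=3.2,fy=3.2,interpolation=cv2.INTER_CUBIC),cv2.resize(t[330:430,250:375],None,fx=3.2,fy=3.2,interpolation=cv2.INTER_CUBIC)]))
E
```

```text
(no output)
```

View pics/w1c.png

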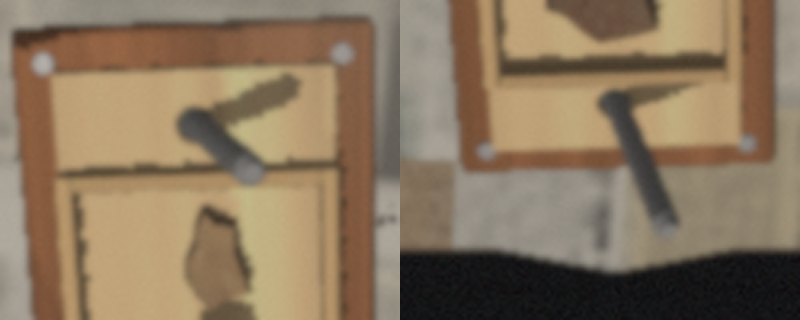

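```bash
python3 - <<'E'
from h import *
c=np.load('c1.npy',allow_pickle=True).item()
S=plane(c,[[263.1,190],[357.2,186.9],[276.6,376.9],[358.4,375]],.014);print(S.round(4)); cen=S.mean(0)
yy=(S[0]+S[1]-S[2]-S[3])[:2]; yaw=np.arctan2(-yy[0],yy[1]); xx=(S[1]-S[0]+S[3]-S[2])[:2];print('cen',cen,'yaw',yaw,np.arctan2(xx[1],xx[0]),np.linalg.norm(yy)/2,np.linalg.norm(xx)/2)
F=plane(c,[[310.6,208.8],[316.6,361.6]],.019)
T=plane(c,[[327.8,223.1],[333.1,400.3]],.014+.077)
Rm=np.array([[np.cos(yaw),np.sin(yaw)],[-np.sin(yaw),np.cos(yaw)]])
for f,t in zip(F,T):print('foot',Rm@(f-cen)[:2],'tip',Rm@(t-cen)[:2], 'lean',Rm@(t-f)[:2]/.072)
o,v=ray(c,[[314,276],[320,290]])
np.save('jig.npy',[*cen,yaw])
ct=manip.get_calibration('top')
print('rack',plane(ct,[[370+(545-480)/4,225+248/4],[370+(572-480)/4,225+62/4],[370+(700-480)/4,225+278/4],[370+(725-480)/4,225+87/4]],.035))
E
```

```text
[[0.403  0.2988 0.014 ]
 [0.5093 0.3104 0.014 ]
 [0.4298 0.0541 0.014 ]
 [0.5364 0.0651 0.014 ]]
cen [0.46963577 0.18208567 0.014     ] yaw 0.1095195955933242 0.10561249504022238 0.2464367072124374 0.10700713142811995
foot [-0.00021741  0.10072836] tip [0.01748755 0.10094804] lean [0.24590233 0.00305113]
foot [-0.00026495 -0.09845281] tip [ 0.01794096 -0.09880263] lean [ 0.25285979 -0.00485848]
rack [[ 0.39823757 -0.14640478  0.035     ]
 [ 0.54222829 -0.16648818  0.035     ]
 [ 0.3781308  -0.26447157  0.035     ]
 [ 0.52525082 -0.28452083  0.035     ]]
```

```bash
python3 - <<'E'
from h import *
plan([.4696,.183,.15],[np.cos(.1085),np.sin(.1085)])
E
```

```text
tcp [0.4639 0.3008 0.3002] shift [ 3.931  5.008 -0.108] twist -0.186 force [ 0.35  0.33 -0.08] q6 0.3 t 1.45
```

Emit:
apply_moves --pt "85 1.5 1 0 -0.1" --pt "85 3 2 -0.1 -0.19" --pt "85 3.93 3.5 -0.11 -0.19" --pt "85 3.93 5 -0.11 -0.19" --pt "85 3.93 5 -0.11 -0.19" --pt "85 3.93 5 -0.11 -0.19"

```text
t: 2.2
tcp_pos: [0.4712, 0.1829, 0.1515]
tool_rot: [-0.526, 0.472, -0.473, 0.527]
force: [-0.4, 0.5, 0.5]
finger_gap: 0.997
```

```bash
python3 - <<'E'
from h import *
plan([.4696,.183,.15],[np.cos(.1085),np.sin(.1085)])
c=manip.get_calibration('wrist');np.save('c2.npy',c,allow_pickle=True);snap('wrist','w2.png')
print(proj(c,[[.4696,.183,.07]]))
E
```

```text
tcp [0.4712 0.1829 0.1515] shift [-0.009  0.05  -0.054] twist -0.001 force [-0.36  0.54  0.45] q6 0.04 t 2.2
[[313.05995742 244.58405636]]
```

View pics/w2.png

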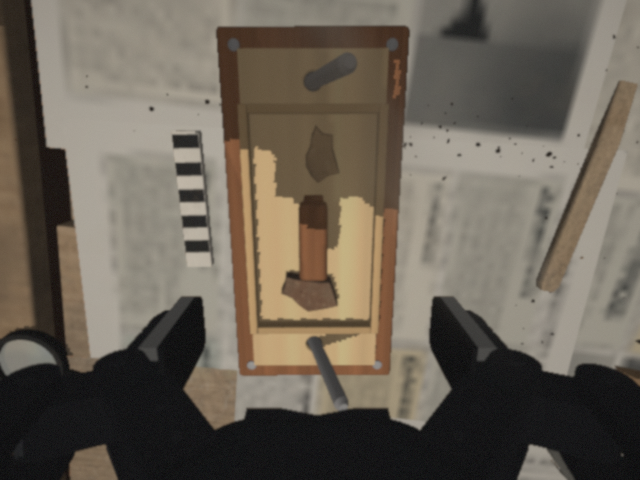

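```bash
python3 - <<'E'
from h import *
c=np.load('c2.npy',allow_pickle=True).item()
t=cv2.imread('pics/w2.png')
cv2.imwrite('pics/w2c.png',np.hstack([cv2.resize(t[30:130,270:370],(300,300),interpolation=cv2.INTER_CUBIC),cv2.resize(t[190:290,265:365],(300,300)),np.vstack([cv2.resize(t[325:425,280:346],(198,300),interpolation=cv2.INTER_CUBIC)])]))
S=plane(c,[[233,45],[392,45],[251,366],[378,366]],.014);print(S.round(4)); cen=S.mean(0)
yy=(S[0]+S[1]-S[2]-S[3])[:2]; yaw=np.arctan2(-yy[0],yy[1]); xx=(S[1]-S[0]+S[3]-S[2])[:2];print('cen',cen,'yaw',yaw,np.arctan2(xx[1],xx[0]),np.linalg.norm(yy)/2,np.linalg.norm(xx)/2)
E
```

```text
[[0.403  0.2992 0.014 ]
 [0.5089 0.3107 0.014 ]
 [0.4299 0.0533 0.014 ]
 [0.537  0.0648 0.014 ]]
cen [0.46971295 0.18199302 0.014     ] yaw 0.11143423186536408 0.10738487972972291 0.24740873928594045 0.10711106789399824
```

View pics/w2c.png

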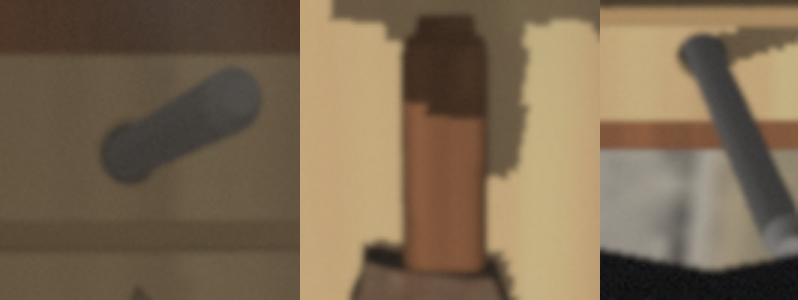

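```bash
python3 - <<'E'
from h import *
c=np.load('c2.npy',allow_pickle=True).item()
yaw=.1095;cen=np.array([.4697,.182])
Rm=np.array([[np.cos(yaw),np.sin(yaw)],[-np.sin(yaw),np.cos(yaw)]])
F=plane(c,[[312,81],[314.3,343.3]],.019);T=plane(c,[[347.3,62.3],[341.7,403.3]],.0907)
for f,t in zip(F,T): print(Rm@(f[:2]-cen),Rm@(t[:2]-cen),Rm@(t-f)[:2]/.0717)
H=plane(c,[[313.3,241.3]],.07)[0];print('handle',H,Rm@(H[:2]-cen))
G=np.array([*(cen+Rm.T@[-.0001,.0005]),.041]);print(G)
plan([G[0],G[1],.06],[np.cos(yaw),np.sin(yaw)])
plan(G,[np.cos(yaw),np.sin(yaw)])
E
```

```text
[-0.0006595   0.10089336] [0.01750862 0.10120378] [0.25339074 0.00432947]
[ 0.0001702 -0.099053 ] [ 0.01792433 -0.09802813] [0.24761689 0.01429396]
handle [0.46952517 0.18512392 0.07      ] [0.00016761 0.00312432]
[0.46954596 0.18248608 0.041     ]
tcp [0.4717 0.1829 0.152 ] shift [ 0.008  3.068 -0.085] twist -0.007 force [ 0.33 -0.07 -0.32] q6 0.04 t 2.25
tcp [0.4717 0.1829 0.152 ] shift [ 0.008  3.701 -0.087] twist -0.007 force [ 0.33 -0.07 -0.32] q6 0.04 t 2.25
```

Emit:
apply_moves --pt "85 0 1 -0.04 0" --pt "85 0 2 -0.085 0" --pt "85 0 3 -0.085 0" --pt "85 0 3 -0.085 0" --pt "85 0 3 -0.085 0"

```text
t: 2.88
tcp_pos: [0.4694, 0.1821, 0.062]
tool_rot: [-0.525, 0.472, -0.473, 0.527]
force: [-0.0, 0.1, 0.8]
finger_gap: 1.0
```

```bash
python3 - <<'E'
from h import *
yaw=.1095;cen=np.array([.4697,.182])
plan([.46955,.1825,.041],[np.cos(yaw),np.sin(yaw)])
c=manip.get_calibration('wrist');np.save('c3.npy',c,allow_pickle=True);snap('wrist','w3.png')
s,M=state();print(s['tcp_pos'])
print(proj(c,[s['tcp_pos'],s['tcp_pos']-.019*M[:,1],s['tcp_pos']-.009*M[:,1]]))
E
```

```text
tcp [0.4694 0.1821 0.062 ] shift [-0.012  0.7    0.005] twist -0.013 force [-0.03  0.05  0.84] q6 0.04 t 2.875
[0.4694093  0.18207869 0.06211396]
[[315.4599041  303.18964288]
 [315.22773896 326.29264265]
 [315.35717155 313.41411572]]
```

View pics/w3.png

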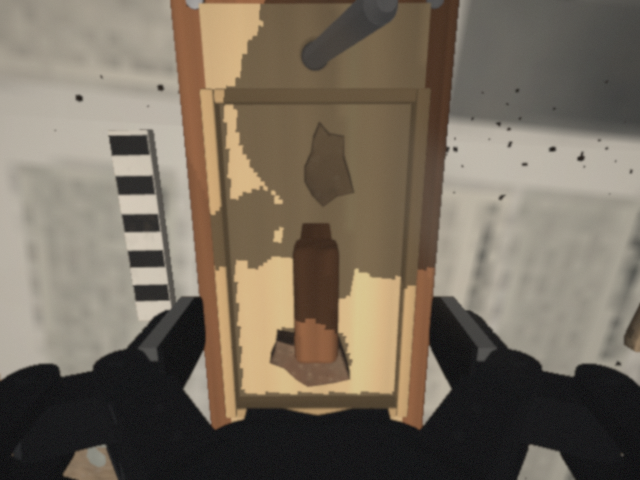

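```bash
python3 - <<'E'
from h import *
t=cv2.imread('pics/w3.png')
cv2.imwrite('pics/w3c.png',np.hstack([cv2.resize(t[285:385,185:225],(240,600),interpolation=cv2.INTER_CUBIC),cv2.resize(t[285:385,285:347],(310,500+100),interpolation=cv2.INTER_CUBIC),cv2.resize(t[285:385,410:450],(240,600),interpolation=cv2.INTER_CUBIC)]))
for v in (305,315,340,350):
    r=t[v].astype(int); print(v,[tuple(r[u]) for u in range(291,299)],'|',[tuple(r[u]) for u in range(333,343)])
E
```

```text
305 [(np.int64(135), np.int64(185), np.int64(215)), (np.int64(127), np.int64(172), np.int64(203)), (np.int64(102), np.int64(139), np.int64(164)), (np.int64(66), np.int64(89), np.int64(108)), (np.int64(39), np.int64(54), np.int64(73)), (np.int64(34), np.int64(48), np.int64(68)), (np.int64(36), np.int64(51), np.int64(71)), (np.int64(38), np.int64(51), np.int64(73))] | [(np.int64(37), np.int64(51), np.int64(74)), (np.int64(36), np.int64(51), np.int64(73)), (np.int64(35), np.int64(50), np.int64(71)), (np.int64(40), np.int64(55), np.int64(75)), (np.int64(59), np.int64(80), np.int64(100)), (np.int64(90), np.int64(122), np.int64(148)), (np.int64(120), np.int64(160), np.int64(190)), (np.int64(133), np.int64(178), np.int64(212)), (np.int64(138), np.int64(184), np.int64(216)), (np.int64(139), np.int64(186), np.int64(217))]
315 [(np.int64(137), np.int64(186), np.int64(216)), (np.int64(128), np.int64(174), np.int64(204)), (np.int64(104), np.int64(142), np.int64(169)), (np.int64(70), np.int64(95), np.int64(117)), (np.int64(43), np.int64(60), np.int64(79)), (np.int64(37), np.int64(50), np.int64(71
[... 1470 characters left out ...]
p.int64(103), np.int64(127)), (np.int64(70), np.int64(90), np.int64(117)), (np.int64(58), np.int64(79), np.int64(110)), (np.int64(55), np.int64(78), np.int64(113)), (np.int64(59), np.int64(83), np.int64(120)), (np.int64(58), np.int64(84), np.int64(123))] | [(np.int64(56), np.int64(80), np.int64(118)), (np.int64(53), np.int64(76), np.int64(112)), (np.int64(49), np.int64(71), np.int64(103)), (np.int64(48), np.int64(66), np.int64(95)), (np.int64(47), np.int64(63), np.int64(86)), (np.int64(52), np.int64(65), np.int64(85)), (np.int64(53), np.int64(66), np.int64(82)), (np.int64(47), np.int64(58), np.int64(72)), (np.int64(37), np.int64(45), np.int64(56)), (np.int64(32), np.int64(39), np.int64(48))]
```

View pics/w3c.png

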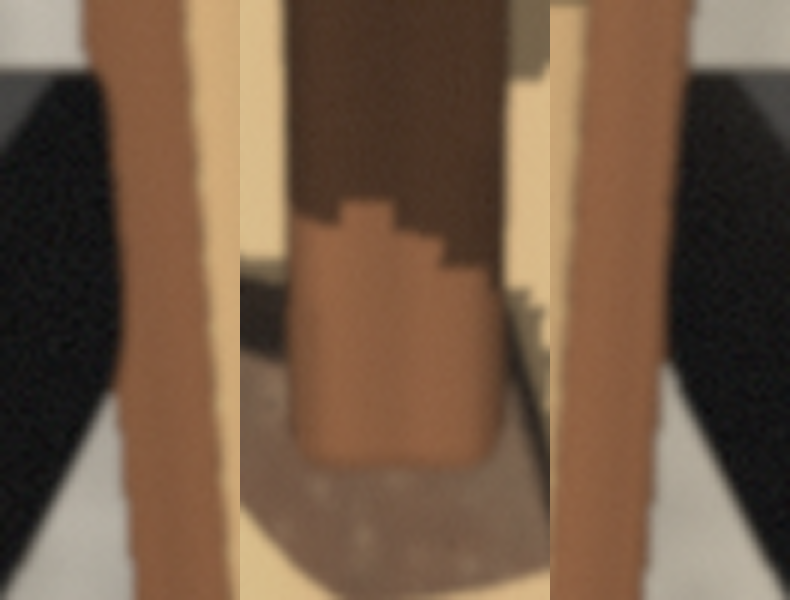

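Emit:
apply_moves --pt "70 -0.05 0.35 -0.025 0" --pt "50 -0.07 0.7 -0.025 0" --pt "40 -0.07 0.72 -0.025 0" --pt "26 -0.07 0.72 -0.025 0" --pt "24 -0.07 0.72 -0.025 0" --pt "24 -0.07 0.72 -0.025 0" --squeeze 40

```text
t: 3.68
tcp_pos: [0.4671, 0.1836, 0.0389]
tool_rot: [-0.526, 0.473, -0.473, 0.526]
force: [-0.1, -0.1, 0.6]
finger_gap: 0.28
```

```bash
python3 - <<'E'
from h import *
yaw=.1095
plan([.46955,.1825,.041],[np.cos(yaw),np.sin(yaw)])
snap('wrist','w4.png');print(state()[0]['force'],state()[0]['finger_gap'])
E
```

```text
tcp [0.4671 0.1836 0.0389] shift [ 0.044 -0.071  0.076] twist -0.018 force [-0.11 -0.06  0.56] q6 0.05 t 3.675
[-0.25472299  0.60855134  0.46322252] 0.28206390894639083
```

View pics/w4.png

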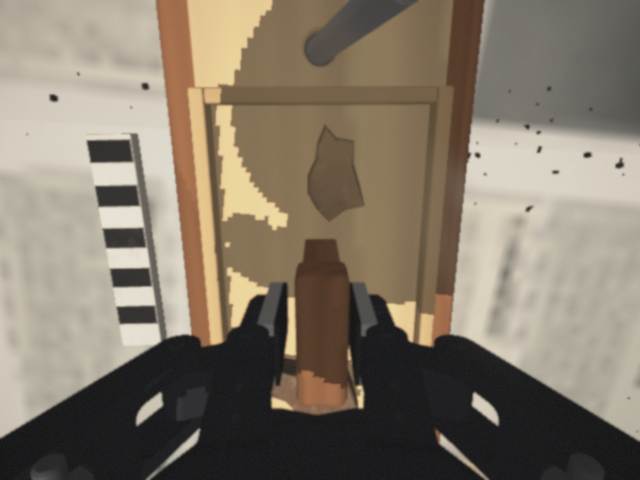

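```bash
python3 - <<'E'
from h import *
t=cv2.imread('pics/w4.png')
cv2.imwrite('pics/w4c.png',cv2.resize(t[250:410,245:395],None,fx=4,fy=3.6,interpolation=cv2.INTER_CUBIC))
E
```

```text
(no output)
```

View pics/w4c.png

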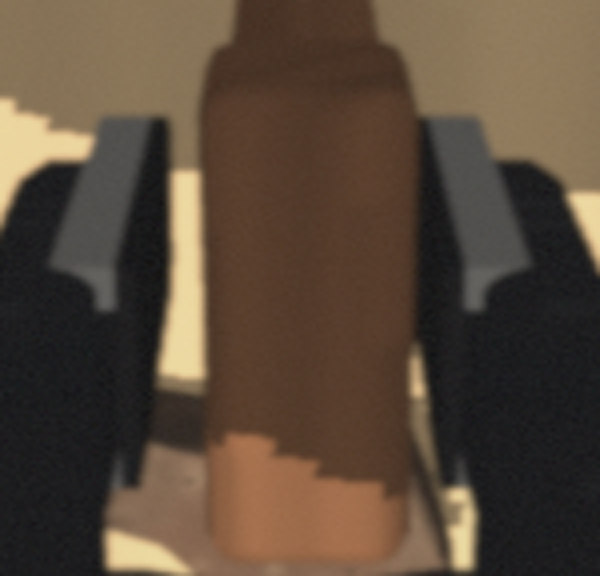

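Emit:
apply_moves --pt "24 0 0 0.05 0" --pt "24 0 0 0.05 0" --pt "24 0 0 0.05 0"

```text
t: 4.1
tcp_pos: [0.4685, 0.1837, 0.0387]
tool_rot: [-0.526, 0.473, -0.473, 0.526]
force: [-0.0, -0.3, -0.2]
finger_gap: 0.281
```

```bash
python3 - <<'E'
from h import *
yaw=.1095
plan([.46955,.1825,.041],[np.cos(yaw),np.sin(yaw)])
t=snap('wrist','w5.png')[:,:,::-1]
cv2.imwrite('pics/w5c.png',cv2.resize(t[250:410,245:395],None,fx=4,fy=3.6,interpolation=cv2.INTER_CUBIC))
E
```

```text
tcp [0.4685 0.1837 0.0387] shift [ 0.044 -0.076  0.031] twist -0.018 force [-0.04 -0.27 -0.15] q6 0.04 t 4.1
```

View pics/w5c.png

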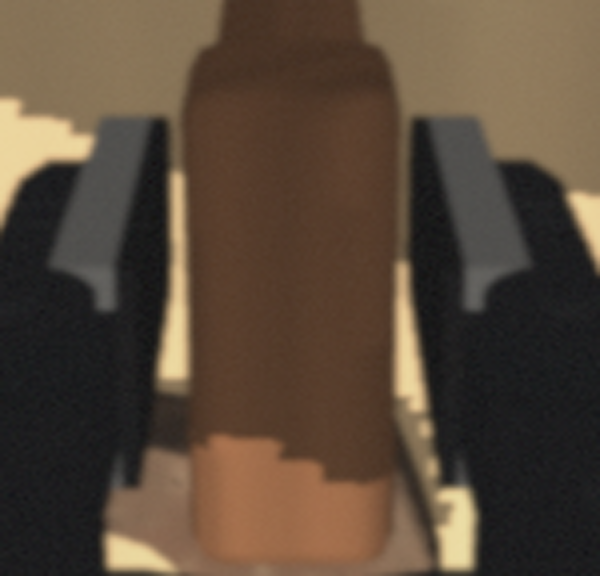

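Emit:
apply_moves --pt "20 0 0 0 0" --pt "18 0 0 0 0" --pt "14 0 0 0 0" --pt "8 0 0 0 0" --pt "8 0 0 0 0" --pt "8 0 0 0 0" --squeeze 40

```text
t: 4.9
tcp_pos: [0.4686, 0.1837, 0.0388]
tool_rot: [-0.526, 0.473, -0.473, 0.526]
force: [1.2, -0.4, 2.5]
finger_gap: 0.204
```

```bash
python3 - <<'E'
from h import *
yaw=.1095
s,M=state();print(s['force'],s['ft_torque'],s['finger_gap'],s['tcp_pos'])
d=np.array([np.sin(.244)*np.cos(yaw),np.sin(.244)*np.sin(yaw),np.cos(.244)])
print('tool-dir per unit lift along pin',M.T@d/d[2])
print(M.round(4))
E
```

```text
[ 1.18969815 -0.36620539  2.53821533] [-0.01588967 -0.0441796   0.07372256] 0.20364387549723023 [0.46864641 0.1837329  0.03884137]
tool-dir per unit lift along pin [-7.35601494e-04 -9.99891320e-01  2.49395469e-01]
[[ 1.063e-01  4.000e-04  9.943e-01]
 [-9.943e-01  0.000e+00  1.063e-01]
 [ 0.000e+00 -1.000e+00  4.000e-04]]
```

Emit:
apply_moves --pt "8 0 -0.1 0.025 0" --pt "8 0 -0.2 0.05 0" --pt "8 0 -0.2 0.05 0" --pt "8 0 -0.2 0.05 0"

```text
t: 5.4
tcp_pos: [0.4696, 0.1838, 0.0446]
tool_rot: [0.526, -0.473, 0.473, -0.526]
force: [-0.1, -0.5, -3.2]
finger_gap: 0.204
```

```bash
cat > st.py <<'E'
from h import *
yaw=.1095
s,M=state();f=s['force'];print('t',s['t'],'tcp',s['tcp_pos'].round(4),'f tool xyz',(M.T@f).round(2),'tq',(M.T@s['ft_torque']).round(3),'gap',s['finger_gap'].round(3),'rise',s['tcp_pos'][2]-.0388,'dx',((s['tcp_pos']-[.46865,.18373,0])@[np.cos(yaw),np.sin(yaw),0]).round(4))
E
python3 st.py
```

```text
Traceback (most recent call last):
  File "st.py", line 3, in <module>
    s,M=state();f=s['force'];print('t',s['t'],'tcp',s['tcp_pos'].round(4),'f tool xyz',(M.T@f).round(2),'tq',(M.T@s['ft_torque']).round(3),'gap',s['finger_gap'].round(3),'rise',s['tcp_pos'][2]-.0388,'dx',((s['tcp_pos']-[.46865,.18373,0])@[np.cos(yaw),np.sin(yaw),0]).round(4))
                                                                                                                                                 ^^^^^^^^^^^^^^^^^^^^^
AttributeError: 'float' object has no attribute 'round'
```

Emit:
apply_moves --pt "8 0 -0.15 0.038 0" --pt "8 0 -0.3 0.075 0" --pt "8 0 -0.3 0.075 0" --pt "8 0 -0.3 0.075 0"

```text
t: 5.9
tcp_pos: [0.4722, 0.1841, 0.0538]
tool_rot: [-0.526, 0.473, -0.473, 0.526]
force: [-1.1, -0.3, -4.4]
finger_gap: 0.205
```

```bash
sed -i "s/s\['finger_gap'\].round(3)/round(s['finger_gap'],3)/" st.py
python3 st.py
```

```text
t 5.9 tcp [0.4722 0.1841 0.0538] f tool xyz [ 0.23  4.43 -1.1 ] tq [-0.033  0.007  0.024] gap 0.205 rise 0.015012368238933427 dx 0.0036
```

Emit:
apply_moves --pt "8 0 -0.2 0.05 0" --pt "8 0 -0.4 0.1 0" --pt "8 0 -0.5 0.125 0" --pt "8 0 -0.5 0.125 0"

```text
t: 6.4
tcp_pos: [0.4762, 0.1845, 0.0691]
tool_rot: [-0.526, 0.473, -0.473, 0.526]
force: [0.8, 0.3, -3.0]
finger_gap: 0.204
```

```bash
python3 st.py
```

```text
t 6.4 tcp [0.4762 0.1845 0.0691] f tool xyz [-0.19  2.99  0.77] tq [ 0.014  0.057 -0.022] gap 0.204 rise 0.030303044702975734 dx 0.0076
```

Emit:
apply_moves --pt "8 0 -0.2 0.05 0" --pt "8 0 -0.4 0.1 0" --pt "8 0 -0.5 0.125 0" --pt "8 0 -0.5 0.125 0"

```text
t: 6.9
tcp_pos: [0.48, 0.185, 0.0841]
tool_rot: [-0.526, 0.472, -0.473, 0.526]
force: [-0.4, -0.3, -3.7]
finger_gap: 0.205
```

```bash
python3 st.py; python3 -c "
from h import *
snap('wrist','w6.png')"
```

```text
t 6.9 tcp [0.48   0.185  0.0841] f tool xyz [ 0.31  3.67 -0.39] tq [-0.014 -0.027  0.009] gap 0.205 rise 0.04527872211638631 dx 0.0114
```

View pics/w6.png

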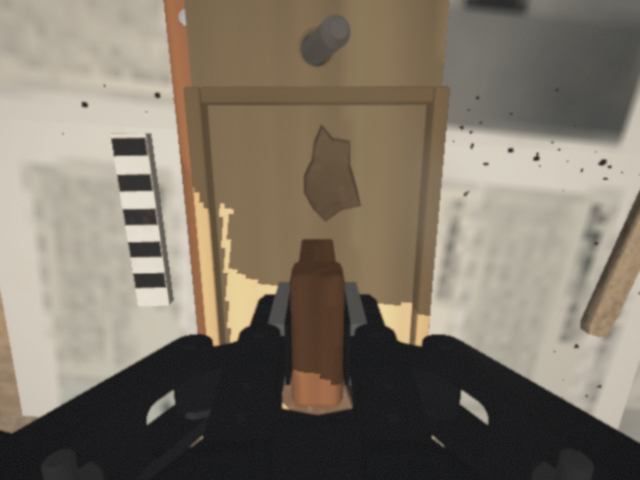

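Emit:
apply_moves --pt "8 0 -0.2 0.05 0" --pt "8 0 -0.4 0.1 0" --pt "8 0 -0.5 0.125 0" --pt "8 0 -0.5 0.125 0"

```text
t: 7.45
tcp_pos: [0.4837, 0.1853, 0.0991]
tool_rot: [-0.526, 0.472, -0.473, 0.526]
force: [-0.2, -0.1, -4.3]
finger_gap: 0.203
```

```bash
python3 st.py
```

```text
t 7.45 tcp [0.4837 0.1853 0.0991] f tool xyz [ 0.06  4.3  -0.24] tq [0.024 0.021 0.034] gap 0.203 rise 0.060301148330582144 dx 0.0152
```

Emit:
apply_moves --pt "8 0 -0.25 0.063 0" --pt "8 0 -0.5 0.125 0" --pt "8 0 -0.75 0.188 0" --pt "8 0 -1.0 0.25 0" --pt "8 0 -1.3 0.325 0" --pt "8 0 -1.6 0.4 0" --pt "8 0 -2.0 0.4 0" --pt "8 0 -2.5 0.4 0" --pt "8 0 -3.0 0.4 0" --pt "8 0 -3.0 0.4 0" --pt "8 0 -3.0 0.4 0"

```text
t: 8.82
tcp_pos: [0.495, 0.1865, 0.1887]
tool_rot: [0.526, -0.473, 0.473, -0.526]
force: [0.5, -0.5, -4.0]
finger_gap: 0.201
```

```bash
python3 st.py; python3 -c "
from h import *
snap('wrist','w7.png');snap('side','s7.png')"
```

```text
t 8.825 tcp [0.495  0.1865 0.1887] f tool xyz [0.51 3.98 0.43] tq [-0.028 -0.039  0.046] gap 0.201 rise 0.14986583438539194 dx 0.0265
```

View pics/s7.png

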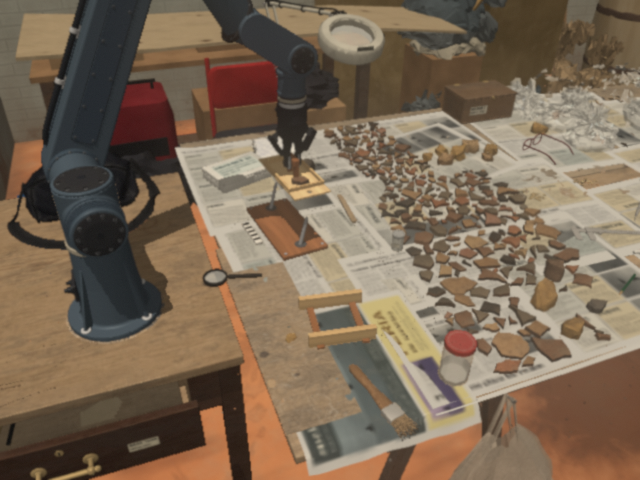

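View pics/w7.png

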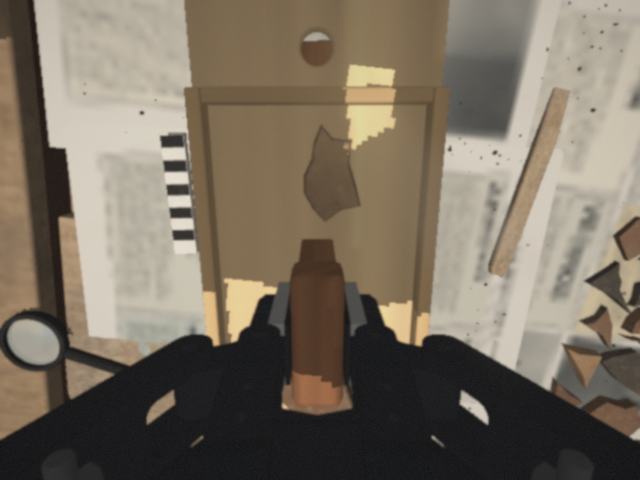

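```bash
python3 - <<'E'
from h import *
t=cv2.imread('pics/top0.png');s=cv2.imread('pics/side0.png')
cv2.imwrite('pics/tr.png',cv2.resize(t[232:304,376:446],None,fx=8,fy=8,interpolation=cv2.INTER_CUBIC))
cv2.imwrite('pics/sr.png',cv2.resize(s[280:360,290:390],None,fx=7.5,fy=7.5,interpolation=cv2.INTER_CUBIC))
E
```

```text
(no output)
```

View pics/tr.png

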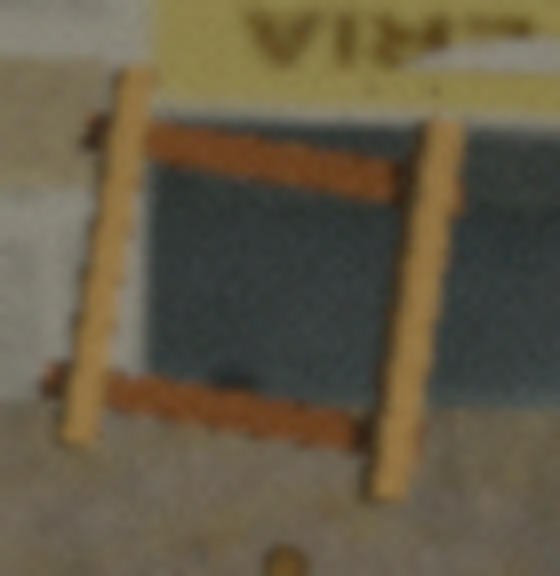

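View pics/sr.png

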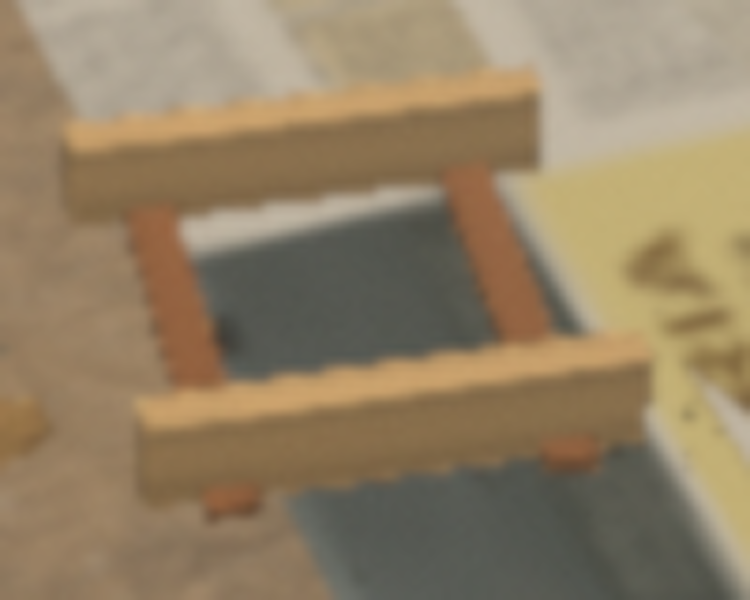

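```bash
python3 - <<'E'
from h import *
def an(n,P):
    X=plane(manip.get_calibration(n),P,.035)[:,:2]; c=X.mean(0)
    x=(X[0]+X[2]-X[1]-X[3]); y=X[0]+X[1]-X[2]-X[3]
    print(n,X.round(4).tolist(),'c',c.round(4),'yaw x',np.arctan2(x[1],x[0]).round(4),'yaw y',np.arctan2(-y[0],y[1]).round(4),'len',np.linalg.norm(x)/2,np.linalg.norm(y)/2)
# order: rail+ far, rail+ near, rail- far, rail- near
an('top',np.array([[134,70],[80,442],[445,122],[388,500]])/8+[376,232])
an('side',np.array([[537,82],[70,140],[648,350],[140,418]])/7.5+[290,280])
E
```

```text
top [[0.5414, -0.1657], [0.3975, -0.1456], [0.5237, -0.2857], [0.3781, -0.263]] c [ 0.4602 -0.215 ] yaw x -0.1467 yaw y -0.155 len 0.1463688628138075 0.12006609213759471
side [[0.5437, -0.1687], [0.3989, -0.1452], [0.5252, -0.2881], [0.3789, -0.2637]] c [ 0.4617 -0.2164] yaw x -0.1634 yaw y -0.1604 len 0.14751437687356148 0.12049944274723934
```

```bash
python3 - <<'E'
from h import *
plan([.4605,-.2147,.16],[np.cos(-.157),np.sin(-.157)])
yaw=-.157
s,M=state();print('jaw yaw',np.arctan2(M[1,2],M[0,2]))
E
```

```text
tcp [0.4947 0.1865 0.1881] shift [13.175  0.944 -2.554] twist 1.51 force [-0.7   0.15 -4.17] q6 0.04 t 8.925
jaw yaw 0.10646493732089311
```

Emit:
apply_moves --pt "8 0.15 0 -0.03 0.02" --pt "8 0.45 0 -0.09 0.05" --pt "8 0.9 0 -0.18 0.1" --pt "8 1.45 0 -0.28 0.17" --pt "8 2.05 0 -0.4 0.24" --pt "8 2.7 0 -0.53 0.31" --pt "8 3.4 0 -0.66 0.39" --pt "8 4.1 0 -0.8 0.47" --pt "8 4.8 0 -0.94 0.55" --pt "8 5.5 0 -1.07 0.63" --pt "8 6.2 0 -1.2 0.71" --pt "8 6.8 0 -1.3 0.77"

```text
t: 10.42
tcp_pos: [0.4778, -0.0222, 0.1889]
tool_rot: [0.492, -0.507, 0.508, -0.492]
force: [-0.3, 1.0, -4.0]
finger_gap: 0.201
```

Emit:
apply_moves --pt "8 0.6 0 -0.13 0.07" --pt "8 1.25 0 -0.27 0.14" --pt "8 1.95 0 -0.41 0.22" --pt "8 2.65 0 -0.55 0.3" --pt "8 3.3 0 -0.69 0.38" --pt "8 3.9 0 -0.8 0.46" --pt "8 4.4 0 -0.9 0.54" --pt "8 4.8 0 -1.0 0.6" --pt "8 5.1 0 -1.1 0.66" --pt "8 5.3 0 -1.15 0.71" --pt "8 5.4 0 -1.2 0.75" --pt "8 5.4 0 -1.2 0.75"

```text
t: 11.92
tcp_pos: [0.4376, -0.1812, 0.1887]
tool_rot: [-0.459, 0.538, -0.538, 0.459]
force: [-0.0, 0.6, -3.6]
finger_gap: 0.204
```

```bash
python3 - <<'E'
from h import *
plan([.4605,-.2147,.16],[np.cos(-.157),np.sin(-.157)])
s,M=state();print('jaw yaw',np.arctan2(M[1,2],M[0,2]),M.round(3).tolist(),s['finger_gap'])
snap('top','t8.png');snap('wrist','w8.png')
E
```

```text
tcp [ 0.4376 -0.1812  0.1887] shift [0.982 0.955 0.93 ] twist -0.011 force [-0.03  0.56 -3.63] q6 -0.47 t 11.925
jaw yaw -0.15889983739079713 [[-0.158, -0.0, 0.987], [-0.987, 0.0, -0.158], [-0.0, -1.0, -0.0]] 0.2041430265106261
```

View pics/w8.png

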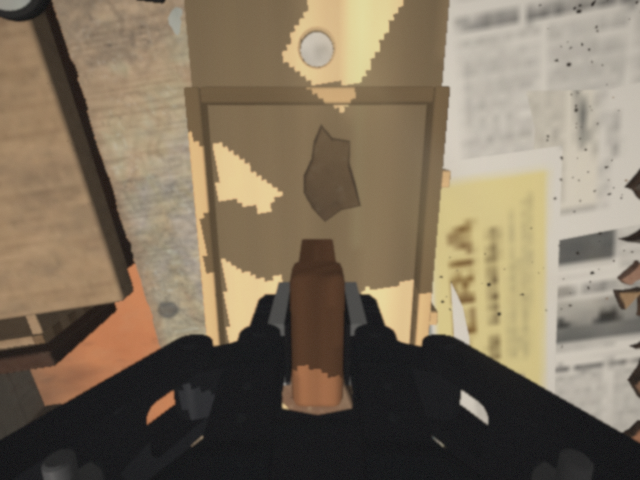

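Emit:
apply_moves --pt "8 0.2 0.1 0.2 0" --pt "8 0.5 0.4 0.45 0" --pt "8 0.8 0.8 0.75 0" --pt "8 0.98 1.3 0.93 0" --pt "8 0.98 1.8 0.93 0" --pt "8 0.98 2.3 0.93 0" --pt "8 0.98 2.75 0.93 0" --pt "8 0.98 3.1 0.93 0" --pt "8 0.98 3.3 0.93 0" --pt "8 0.98 3.45 0.93 0" --pt "8 0.98 3.45 0.93 0"

```text
t: 13.4
tcp_pos: [0.4606, -0.2148, 0.0852]
tool_rot: [-0.459, 0.538, -0.538, 0.459]
force: [-0.3, -0.3, -4.0]
finger_gap: 0.209
```

```bash
python3 - <<'E'
from h import *
plan([.4605,-.2147,.06],[np.cos(-.157),np.sin(-.157)])
a=snap('top','t9.png')[:,:,::-1];b=snap('side','s9.png')[:,:,::-1]
cv2.imwrite('pics/m9.png',np.hstack([cv2.resize(a[220:310,360:460],(400,360)),cv2.resize(b[270:370,280:390],(396,360))]))
E
```

```text
tcp [ 0.4606 -0.2148  0.0852] shift [-0.002  0.838 -0.003] twist -0.01 force [-0.26 -0.26 -4.  ] q6 -0.5 t 13.4
```

View pics/m9.png

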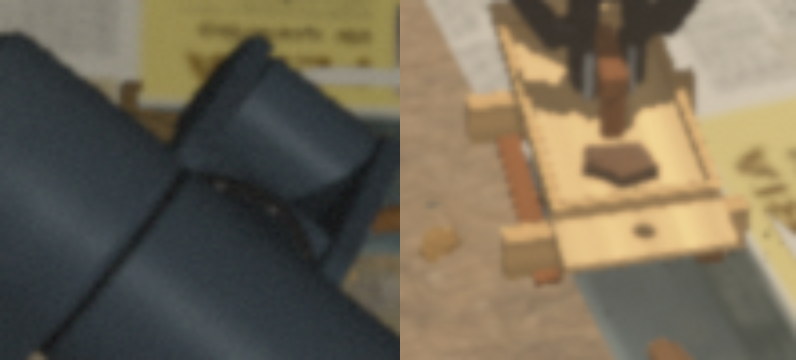

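Emit:
apply_moves --pt "8 0 0.2 0 0" --pt "8 0 0.4 0 0" --pt "8 0 0.55 0 0" --pt "8 0 0.65 0 0" --pt "8 0 0.72 0 0" --pt "8 0 0.77 0 0" --pt "8 0 0.8 0 0" --pt "8 0 0.8 0 0"

```text
t: 14.5
tcp_pos: [0.4606, -0.2148, 0.0612]
tool_rot: [0.459, -0.538, 0.538, -0.459]
force: [-0.7, -0.3, -4.7]
finger_gap: 0.204
```

```bash
python3 - <<'E'
from h import *
plan([.4605,-.2147,.06],[np.cos(-.157),np.sin(-.157)])
E
```

```text
tcp [ 0.4606 -0.2148  0.0612] shift [-0.003  0.041 -0.004] twist -0.011 force [-0.71 -0.33 -4.74] q6 -0.5 t 14.5
```

Emit:
apply_moves --pt "8 0 0.03 0 0" --pt "8 0 0.05 0 0" --pt "8 0 0.05 0 0"

```text
t: 14.88
tcp_pos: [0.4606, -0.2148, 0.0599]
tool_rot: [0.459, -0.538, 0.538, -0.459]
force: [-0.2, 1.0, -2.7]
finger_gap: 0.204
```

Emit:
apply_moves --pt "8 0 0.02 0 0" --pt "8 0 0.03 0 0" --pt "8 0 0.03 0 0"

```text
t: 15.25
tcp_pos: [0.4606, -0.2148, 0.0598]
tool_rot: [0.459, -0.538, 0.538, -0.459]
force: [-1.4, 0.6, 5.1]
finger_gap: 0.205
```

Emit:
apply_moves --pt "8 0 -0.015 0 0" --pt "18 0 -0.015 0 0" --pt "22 0 -0.015 0 0" --pt "26 0 -0.015 0 0" --pt "34 0 -0.015 0 0" --pt "45 0 -0.015 0 0" --pt "60 0 -0.015 0 0" --pt "60 0 -0.015 0 0"

```text
t: 16.25
tcp_pos: [0.4606, -0.2148, 0.0592]
tool_rot: [-0.459, 0.538, -0.538, 0.459]
force: [-0.3, 0.1, -0.3]
finger_gap: 0.703
```

```bash
python3 - <<'E'
from h import *
plan([.4605,-.2147,.06],[np.cos(-.157),np.sin(-.157)])
snap('wrist','w10.png')
E
```

```text
tcp [ 0.4606 -0.2148  0.0592] shift [-0.002 -0.025 -0.003] twist -0.011 force [-0.26  0.06 -0.26] q6 -0.5 t 16.25
```

View pics/w10.png

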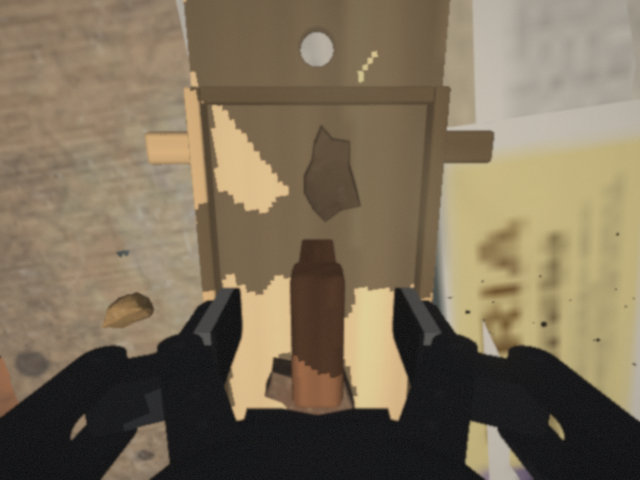

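Emit:
apply_moves --pt "60 0 -0.5 0 0" --pt "60 0 -1.2 0 0" --pt "60 0 -2.2 0 0" --pt "60 0 -3.5 0 0" --pt "60 0 -5 0 0" --pt "60 -1.5 -5 0 0" --pt "60 -3 -5 0 0" --pt "60 -4.5 -5 0 0" --pt "60 -6 -5 0 0" --pt "60 -7.5 -5 0 0" --pt "60 -7.5 -5 0 0"

```text
t: 17.68
tcp_pos: [0.496, 0.0101, 0.2102]
tool_rot: [0.46, -0.537, 0.537, -0.46]
force: [0.3, -0.4, 0.6]
finger_gap: 0.699
```

```bash
python3 - <<'E'
from h import *
print(state()[0]['tcp_pos'],state()[0]['t'])
a=snap('top','t11.png')[:,:,::-1];b=snap('side','s11.png')[:,:,::-1];
cv2.imwrite('pics/m11.png',np.hstack([cv2.resize(a[220:310,360:460],(400,360)),cv2.resize(b[270:370,280:390],(396,360))]))
E
```

```text
[0.49595399 0.01009089 0.21024195] 17.675
```

View pics/m11.png

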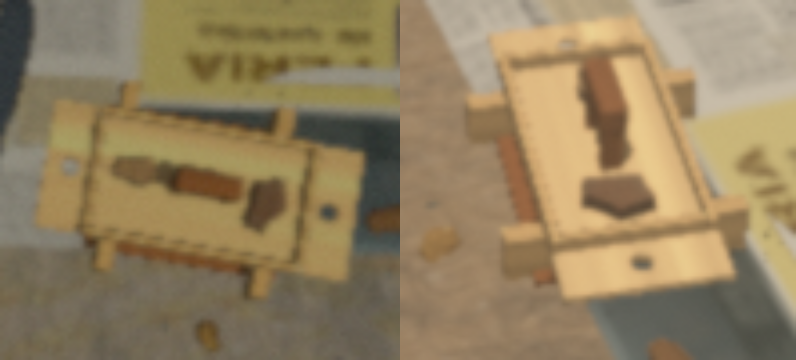

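View pics/t11.png

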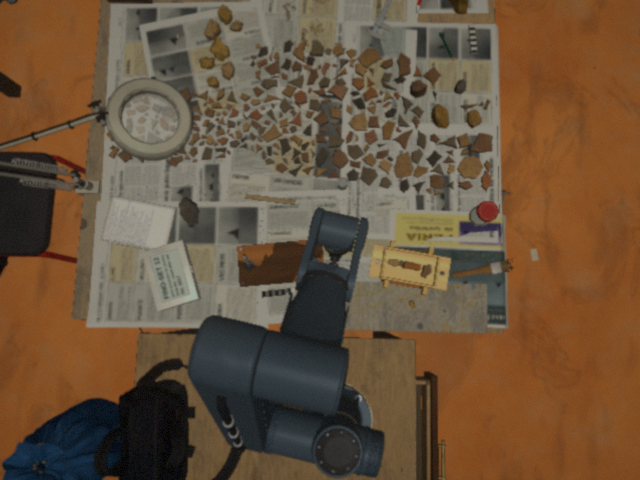

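```bash
python3 - <<'E'
from h import *
X=plane(manip.get_calibration('top'),[[377.5,261.75],[442.25,273]],.039)[:,:2]
d=X[0]-X[1];print(X,X.mean(0),np.linalg.norm(d),np.arctan2(-d[0],d[1]))
Y=plane(manip.get_calibration('side'),np.array([[570-400,44],[642-400,262]])/3.6+[280,270],.039)[:,:2]
d=Y[0]-Y[1];print(Y.mean(0),np.linalg.norm(d),np.arctan2(-d[0],d[1]))
manip.sign_off()
E
```

```text
[[ 0.47475148 -0.11869077]
 [ 0.44457609 -0.31667426]] [ 0.45966379 -0.21768251] 0.2002698576462999 -0.15124965156211398
[ 0.46190982 -0.215283  ] 0.20035478462281248 -0.16301699664969097
the job is handed in; nothing more can be done
```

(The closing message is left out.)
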